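# Crack the sealed jewellery keeper and hold it ajar

### The job

On the lilac sales case, first push both small white bead-box covers down until they click shut, so that no bead jumps out when the big lid comes loose. Then take the big sealed lid by its bar handle, pull it free of its sticky seal without flinging it open, and finish still holding it ajar by about a finger's width (roughly 15 to 20 mm at its front edge) so that the stall keeper can slip a ring in: do not let go of it. Leave the dish, the jar and the little box beside the case where they stand.

Things in the scene. Friction and masses are not known exactly. Their poses are not given: they have to be found in the camera images.
- case: lilac sales case, fixed, 150 mm deep (x), 300 wide (y), rim 60 mm high. Origin: centre of its underside; x from its front to its rear (hinge side), y to the left seen from the front, z up. Right half: the keeper with the big lid. Left rear: two bead boxes with white snap covers. Left front: grey ring cushions, below the rim.
- cover_a (a joint): opening angle (rad) of the middle (next to the keeper) cover: 0 = shut; starts at 0.3 to 0.7 and stays where it is left (stiff hinge). Below about 0.08 a sprung catch resists: pushing past it takes about 6 N at the front edge (10 N at 40 mm from the hinge), then it snaps to 0 and stays shut. A cover resting on its catch at about 0.07 is not shut.
- cover_a_hinge (a point): middle of the middle (next to the keeper) cover's hinge, fixed to the case at rim height (60 mm above the table); axes as the case's. The white cover reaches 76 mm from here towards -x, is 66 mm wide and 5 mm thick; shut, its top is 5 mm above this point. Open, its front edge is up to 52 mm above and at least 57 mm in front of this point.
- cover_b (a joint): opening angle (rad) of the leftmost cover: 0 = shut; starts at 0.3 to 0.7 and stays where it is left (stiff hinge). Below about 0.08 a sprung catch resists: pushing past it takes about 6 N at the front edge (10 N at 40 mm from the hinge), then it snaps to 0 and stays shut. A cover resting on its catch at about 0.07 is not shut.
- cover_b_hinge (a point): middle of the leftmost cover's hinge, fixed to the case at rim height (60 mm above the table); axes as the case's. The white cover reaches 76 mm from here towards -x, is 66 mm wide and 5 mm thick; shut, its top is 5 mm above this point. Open, its front edge is up to 52 mm above and at least 57 mm in front of this point.
- keeper_lid (a joint): opening angle (rad) of the big lid: 0 = shut and sealed, grows as its front edge rises (the edge rises 14.5 mm per 0.1 rad). Breaking the seal takes about 13 to 17 N upward at the handle in the first few mm; past about 4 mm the pull drops to a few N. The hinge is free: the unsupported lid sinks back to rest loosely at about 0.03.
- keeper_hinge (a point): centre of the big lid's hinge line, fixed to the case at rim height (60 mm above the table); axes as those of the case. The white lid is 145 mm long from here towards -x, 144 mm wide, 10 mm thick; shut, its top is 12 mm above this point.
- keeper_handle (a point): centre of the round steel bar of the big lid's handle: 12 mm thick, 62 mm long along the lid's y, on a post at each end (38 mm clear between the posts). With the lid shut it lies 115 mm in front of the hinge (-x) and 45 mm above it, 105 mm above the table, 27 mm free under it; moves with the lid. Axes: the lid's.
- dish: small white bowl, 80 mm across, 25 mm high; origin at its underside; bystander.
- jar: small glass jar with metal cap, 50 mm across, 70 mm high; origin at its underside; bystander.
- ring_box: little cardboard gift box, 52 mm square, 40 mm high; origin at its underside; bystander.

How it is judged (in metres and radians):
On the way, in this order (a step that is already met when the one before it is completed fails the run):
1. both bead covers are clicked shut while the big lid is still sealed (value of joint each of cover_a, cover_b below 0.05 rad and value of joint keeper_lid below 0.03 rad), for 0.2 s.
2. the big lid is broken free of its seal and held ajar (value of joint keeper_lid between 0.075 and 0.2 rad and contact force between the fingers and keeper_lid above 0.5 N), for 0.2 s.
At the end, for the whole second after the job is handed in: both bead covers are shut (below 0.05 rad); the big lid is held still by the fingers, open 0.075 to 0.20 rad (11 to 29 mm at its front edge), with nothing else propping it; dish, jar and box within 30 mm of where they stood (all of step 2 and value of joint each of cover_a, cover_b below 0.05 rad and velocity of joint keeper_lid between -0.3 and 0.3 rad/s and contact force between each of dish, jar, ring_box and keeper_lid below 0.1 N and distance of each of dish, jar, ring_box from where it was at the start of the episode below 0.03 m); the arm keeps its last pose, push and grip.
It fails at once if the big lid is flung open (beyond 0.4 rad, 57 mm at its front edge) (value of joint keeper_lid above 0.4 rad).
It fails at once if the big lid is open while a bead cover is open (value of joint keeper_lid above 0.06 rad and value of joint any of cover_a, cover_b above 0.1 rad).
It fails at once if a bystander is disturbed (moved over 30 mm) (distance of any of dish, jar, ring_box from where it was at the start of the episode above 0.03 m).
It also fails if it takes over 40 s, if anything falls off the work surface, if the arm or the gripper's body presses on something with over 40 N, if the wrist force passes 120 N, or if a joint passes its speed limit or range.

### The arm

A 6-joint arm with a two-finger parallel gripper is mounted at the origin on the work surface. World frame = base frame: x ahead of the robot, y to its left, z up, the work surface at z = 0. Lengths are in mm, angles in rad, forces in N, time in s.
With the tool pointing down it reaches from about 425 to 950 mm from the base axis. Payload 3.5 kg.
Tool frame: the origin (TCP) lies on the centre line of the jaws, within the pads' length; the fingertips stand ahead of it and the grasp point (between the pads) lies 6 mm ahead of it (tip_extent is the z of the fingertips in the tool frame, in mm); z points along the fingers, y is the line along which they close (so a half turn about z gives the same grasp; the last joint's range is limited). The gripper opens to 85 mm and grips with 20 to 120 N. Pads are 22 mm wide; open, the fingers measure 114 mm over their backs; the gripper's body (76 mm by 85 mm) begins 54 mm behind the grasp point. The pads swing forward as they close: fully open they stand 13 mm farther back than shut.
Start: joints at [-1.496, 0.286, 1.577, -0, 1.279, -0.15], TCP at [150.491, -657.996, 256.325] pointing down, gripper open.
Joint ranges: [-2.77, 2.77], [-0.9, 2.22], [0.21, 2.48], [-1.53, 4.67], [0.24, 2.81], [-2.84, 2.84]. Speed limits (rad/s): [2.79, 2.79, 3.14, 3.14, 3.14, 3.14].

### API

Orientations are given as a 3x3 rotation matrix whose columns are the frame's x, y, z axes.
In Python, from rig import read_state, grab_frame, job_done, tip_extent gives the robot as it stands.
- The arm moves only by the shell command python3 -m handwheel 'ROWS' [OPENING] [FORCE]. ROWS is JSON, a list of rows, each a list of 2 entries, a list of its own where there are three numbers: the shift along the world's x, y, z in m, then the turn about the world's z in rad. A call has 1 to 8 rows; each row is the pose to reach, as a shift and turn from the pose commanded when the call began; what a row does not reach only later rows make up. A row lasts 1/10 s, in which the tool goes at most 50 mm and 8.59 degrees, less where a joint would pass 70% of its speed; a pose out of reach is approached as far as the arm can. A call with a gripper value outside its range is refused whole. OPENING is the opening, from 0 (shut) to 1 (fully open), set as the call begins (- or left out, the last holds). The fingers move at their own pace and stop on an object; FORCE is the grip in N (left out, the last holds). Time passes only in rows, so rows that repeat a pose let the fingers close. It gives the time, the measured TCP pose, the force, the opening and the grip force at its end, in the units of the state.
- read_state(): the state, without advancing time (a new reading comes with each control period).
- grab_frame(name): name is "scene" or "top" or "wrist"; returns a dict with "pixels" (384x512x3 uint8, red, green, blue), "mtx" (3x3 intrinsics, pixels), "k1" (the pictures are not rectified: a ray, as slopes to the right and down, at radius r is drawn at 1 + k1 r^2 times it, then the intrinsics apply), "view" (4x4, takes a point from world to camera coordinates). Camera axes: x right, y down, z forward; pixel columns grow to the right and rows downward; lengths in mm; the calibration is good to about 2 mm. A picture is of the moment at which its call begins. There is no depth.
- job_done(): hands the job in; it is judged then, once.
The state is a dict: "time_s": time; "joints": joint angles; "qd": joint speeds; "tau": joint torques, N m; "tcp_pos": TCP position; "tool_rot": TCP orientation; "ft_force": force on the tool from outside, world axes, zero at the start; "wrist_torque": the same for the moment, N m; "gripper_width": opening from 0.0 (shut) to 1.0 (fully open); "grip_force": force on a finger pad.
Only numpy, scipy, OpenCV 4.12 (cv2) and the standard library are available. Lean on these libraries where they do the work, as an engineer would, in place of code of your own. Each camera call takes 0.05 s, during which the arm holds its last target. There are 200 camera calls.

## Working session

There is one attempt and no reset: what is moved stays moved. The work goes in short steps, Python scripts to look and compute and a shell command to move; the robot and the scene stay as the last step left them, time stands still between calls to the robot, and variables do not carry over. Pictures are saved under pics/ and viewed, at most 10 in all, crops included, and the job is handed in when it is done.

```bash
mkdir -p pics
cat > h.py <<'E'
import numpy as np,cv2
from rig import *
def ray(f,uv):
    p=cv2.undistortPoints(np.array([[uv]],float),f["mtx"],np.array([f["k1"],0,0,0,0.]))[0,0] if 0 else None
    K=np.array(f["mtx"]);d=np.linalg.solve(K,[uv[0],uv[1],1.])[:2]
    s=d.copy()
    for _ in range(30): s=d/(1+f["k1"]*(s@s))
    V=np.array(f["view"]);R=V[:3,:3];return -R.T@V[:3,3],R.T@np.r_[s,1]
def onz(f,uv,z):
    c,d=ray(f,uv);return c+d*(z-c[2])/d[2]
def proj(f,P):
    V=np.array(f["view"]);q=V[:3,:3]@np.array(P,float)+V[:3,3];s=q[:2]/q[2];s=s*(1+f["k1"]*(s@s));return (np.array(f["mtx"])@np.r_[s,1])[:2]
E
python3 - <<'E'
from h import *
import pickle
F={n:grab_frame(n) for n in("scene","top")}
pickle.dump(F,open("f0.pkl","wb"))
for n,f in F.items():
    cv2.imwrite(f"pics/{n}0.png",cv2.resize(np.array(f["pixels"])[:,:,::-1],(800,600)))
    print(n,f["k1"],np.round(np.array(f["mtx"]),1).tolist(),np.round(ray(f,(256,192)),2).tolist())
s=read_state();print(s, tip_extent)
E
```

```text
scene -0.027728337055929145 [[353.0, 0.0, 252.4], [0.0, 353.0, 195.8], [0.0, 0.0, 1.0]] [[1127.34, -384.03, 644.66], [-0.6, 0.49, -0.63]]
top -0.13615823277965572 [[409.4, 0.0, 255.5], [0.0, 409.4, 190.3], [0.0, 0.0, 1.0]] [[542.27, 0.28, 1027.77], [0.06, 0.01, -1.0]]
{'time_s': 0.1, 'joints': array([-1.49600045e+00,  2.87111074e-01,  1.57803769e+00,  1.71122947e-05,
        1.27859780e+00, -1.50025391e-01]), 'qd': array([ 0.00052075, -0.00123834, -0.00296061, -0.00091802,  0.00043832,
       -0.00067339]), 'tau': array([ 1.05577263e-03, -4.07299626e+01, -2.93699259e+01, -1.28050665e-04,
        3.44049164e-03, -1.49673417e-05]), 'tcp_pos': array([ 150.45398776, -657.46260918,  255.05893211]), 'tool_rot': array([[ 9.74835094e-01,  2.22927159e-01, -1.44612378e-04],
       [ 2.22926950e-01, -9.74832784e-01,  2.14911361e-03],
       [ 3.38122904e-04, -2.12726936e-03, -9.99997680e-01]]), 'ft_force': array([ 0.58280029,  0.35731097, -0.46712672]), 'wrist_torque': array([-0.00209612,  0.09257916, -0.00299126]), 'grip_force': 0.0, 'gripper_width': 0.9980679203680892} 25.0
```

View pics/scene0.png

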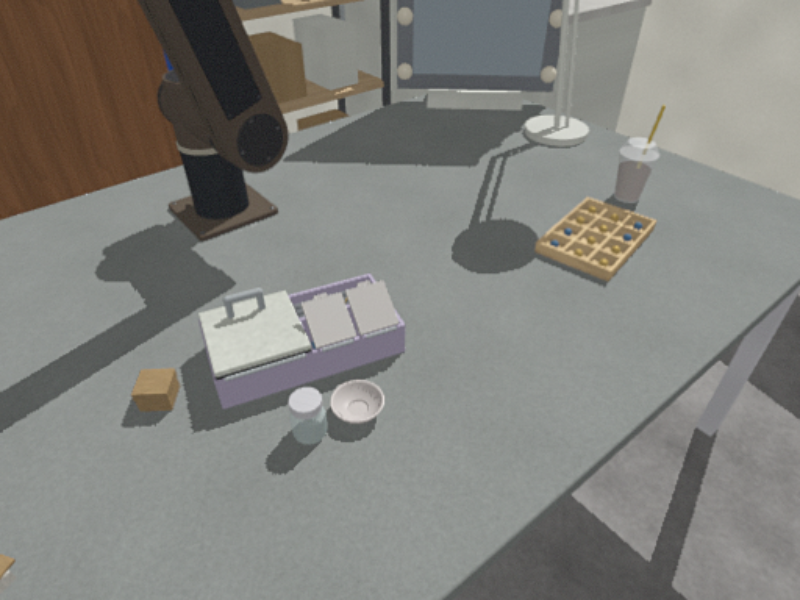

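View pics/top0.png

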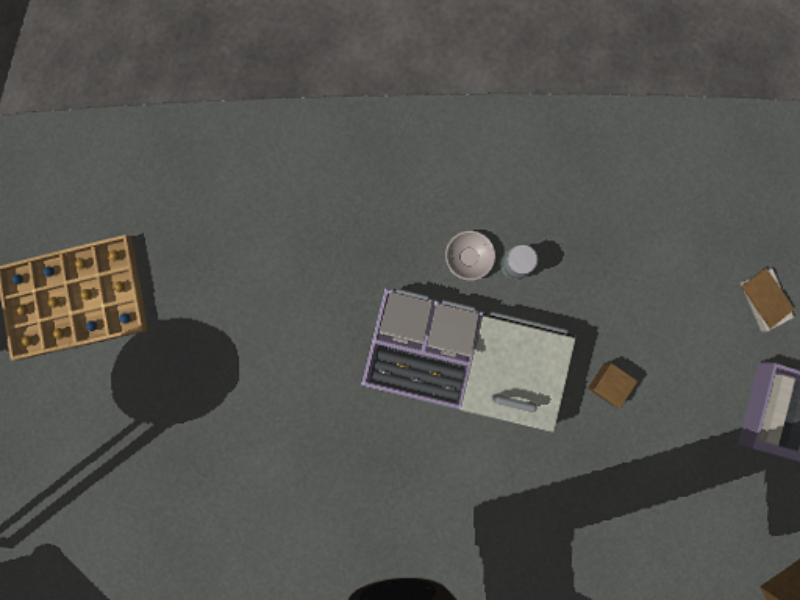

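The scene view looks from behind the case. In the top view (800x600), the lid's corners are about (481,315), (575,337), (554,431) and (462,407), the handle is at (515,402), and the covers are at (405,317) and (453,330). The dish is at (470,255), the jar at (521,260) and the box at (613,384).

Run:
```python
from h import *
import pickle
F=pickle.load(open("f0.pkl","rb"));f=F["top"];im=np.array(f["pixels"]).astype(int)
g=im.sum(2)
R,G,B=im[...,0],im[...,1],im[...,2]
k=0.64
# lid mask
roi=np.zeros(g.shape,bool);roi[195:280,290:372]=1
m=((G>=R-2)&(g>400)&roi).astype(np.uint8)
c=max(cv2.findContours(m,0,2)[0],key=cv2.contourArea);r=cv2.minAreaRect(c);
bp=cv2.boxPoints(r)
P=np.array([onz(f,p,72) for p in bp]);print("lid",np.round(P[:,:2],1).tolist(),np.round(np.linalg.norm(np.diff(P,axis=0),axis=1),1), cv2.contourArea(c))
# lilac
m2=((B-G>18)).astype(np.uint8);m2[:, 400:]=0;m2[:150]=0
ys,xs=np.nonzero(m2);print("lilac",len(xs),xs.min(),xs.max(),ys.min(),ys.max())
r2=cv2.minAreaRect(np.c_[xs,ys].astype(np.float32));bp2=cv2.boxPoints(r2);P2=np.array([onz(f,p,60) for p in bp2]);print(np.round(P2[:,:2],1).tolist(),np.round(np.linalg.norm(np.diff(P2,axis=0),axis=1),1))
for n,p in dict(RL=(387,290),FL=(363,384)).items(): print(n,np.round(onz(f,np.array(p)*k,60),1))
print("handle",np.round(onz(f,np.array((515,402))*k,108),1))
# estimate pose from lid: rear-left etc.
big=np.array(f["pixels"])[175:285,225:380,::-1]
cv2.imwrite("pics/crop.png",cv2.resize(big,None,fx=5,fy=5,interpolation=cv2.INTER_CUBIC))
s=F["scene"];b=np.array(s["pixels"])[165:265,120:270,::-1]
cv2.imwrite("pics/crops.png",cv2.resize(b,None,fx=5,fy=5,interpolation=cv2.INTER_CUBIC))
```

```text
lid [[439.7, -78.0], [578.1, -114.1], [542.5, -253.0], [403.6, -215.8]] [143.  143.4 143.7] 3540.5
lilac 577 8 308 171 261
[[595.1, 648.9], [756.3, 616.6], [588.0, -115.3], [439.3, -80.6]] [164.4 751.  152.7]
RL [619.9  28.6  60. ]
FL [478.3  66.7  60. ]
handle [ 452.2 -154.2  108. ]
```

View pics/crop.png

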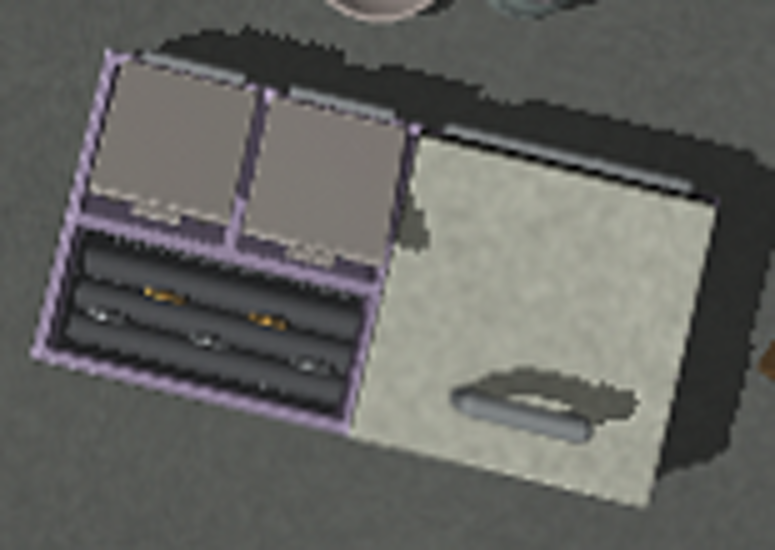

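View pics/crops.png

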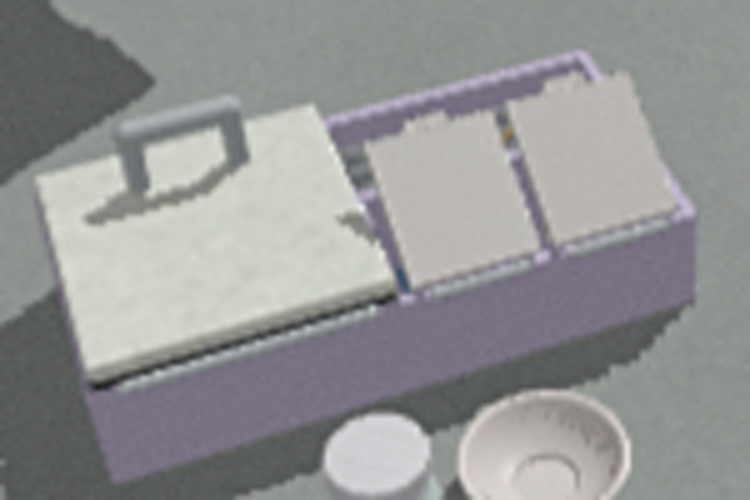

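The top crop shows the bar from (455,397) to (592,432). The hinge bars' midpoints are b (195,68), a (345,105) and keeper (568,157). Both covers are raised, with roughly 10 mm of gap seen at their front edges.

Run:
```python
from h import *
import pickle
F=pickle.load(open("f0.pkl","rb"));f=F["top"];s=F["scene"]
u=lambda x,y:np.array([225+(x+.5)/5-.5,175+(y+.5)/5-.5])
v=lambda x,y:np.array([120+(x+.5)/5-.5,165+(y+.5)/5-.5])
L=dict(e1=((455,397),105),e2=((592,432),105),hb=((195,68),62),ha=((345,105),62),hk=((568,157),62),RL=((110,55),60),FL=((40,353),60))
W={n:onz(f,u(*p),z) for n,(p,z) in L.items()}
for n in W: print(n,np.round(W[n],1))
h=(W['e1']+W['e2'])/2;print("handle",h,np.linalg.norm(W['e1']-W['e2']))
# two-view of handle and cover front tabs
def tri(a,b):
    (c1,d1),(c2,d2)=ray(f,a),ray(s,b);t=np.linalg.lstsq(np.c_[d1,-d2],c2-c1,rcond=None)[0]
    p,q=c1+t[0]*d1,c2+t[1]*d2;return np.round((p+q)/2,1),round(np.linalg.norm(p-q),1)
print("handle tri",tri(u(523,413),v(180,116)))
print("tab b",tri(u(155,212),v(567,80)),"tab a",tri(u(313,252),v(428,118)))
print("lid ctr",tri(u(420,137),v(397,290)))
yaw=-14.6*np.pi/180;ex=np.array([np.cos(yaw),np.sin(yaw),0])
for n in('hk','ha','hb'):print(n,"-> front pt 115/50:",np.round(W[n]-115*ex,1),np.round(W[n]-50*ex,1))
```

```text
e1 [ 460.  -123.2  105. ]
e2 [ 442.9 -184.9  105. ]
hb [613.   -9.1  62. ]
ha [594.4 -79.7  62. ]
hk [ 568.1 -185.    62. ]
RL [619.9  31.1  60. ]
FL [479.6  66.   60. ]
handle [ 451.43198612 -154.05971371  105.        ] 64.05784762420923
handle tri (array([ 452.8, -152.6,  110.3]), np.float64(0.7))
tab b (array([546. ,  11.6, 108.1]), np.float64(3.0)) tab a (array([527. , -58.8, 107.6]), np.float64(3.4))
lid ctr (array([ 579.2, -113.7,   64. ]), np.float64(2.1))
hk -> front pt 115/50: [ 456.8 -156.    62. ] [ 519.7 -172.4   62. ]
ha -> front pt 115/50: [483.1 -50.7  62. ] [546.  -67.1  62. ]
hb -> front pt 115/50: [501.7  19.9  62. ] [564.6   3.6  62. ]
```

```bash
python3 -m handwheel '[[[0.027,0.041,0],0.08],[[0.054,0.082,0],0.16],[[0.081,0.123,0],0.24],[[0.108,0.164,0],0.32],[[0.135,0.205,0],0.4],[[0.162,0.246,0],0.48],[[0.189,0.287,0],0.56],[[0.216,0.328,0],0.64]]' 0 30
python3 -m handwheel '[[[0.026,0.039,0],0.08],[[0.052,0.078,0],0.16],[[0.078,0.117,0],0.24],[[0.104,0.156,0],0.32],[[0.13,0.195,0],0.4],[[0.156,0.234,0],0.45],[[0.1775,0.263,0],0.45],[[0.1775,0.263,0],0.45]]'
```

```text
time_s: 0.9
tcp_pos: [367.0, -328.0, 255.9]
tool_rot: [[0.647, 0.763, -0.0], [0.763, -0.647, 0.0], [0.0, -0.0, -1.0]]
ft_force: [-0.4, -0.2, 0.6]
gripper_width: 0.002
grip_force: 0.0
time_s: 1.7
tcp_pos: [545.3, -63.6, 255.8]
tool_rot: [[0.248, 0.969, -0.0], [0.969, -0.248, 0.001], [0.001, -0.001, -1.0]]
ft_force: [-0.4, -1.0, 0.4]
gripper_width: -0.001
grip_force: 0.0
```

```bash
python3 -m handwheel '[[[0,-0.003,-0.04],0],[[0,-0.003,-0.08],0],[[0,-0.003,-0.112],0],[[0,-0.003,-0.118],0],[[0,-0.003,-0.124],0],[[0,-0.003,-0.13],0],[[0,-0.003,-0.136],0],[[0,-0.003,-0.142],0]]'
python3 -m handwheel '[[[0,0,-0.005],0],[[0,0,-0.01],0],[[0,0,-0.014],0],[[0,0,-0.018],0],[[0,0,-0.018],0]]'
```

```text
time_s: 2.5
tcp_pos: [544.9, -70.4, 115.5]
tool_rot: [[0.253, 0.967, 0.003], [0.967, -0.253, -0.001], [-0.0, 0.003, -1.0]]
ft_force: [-0.5, 0.2, 0.3]
gripper_width: -0.004
grip_force: 0.2
time_s: 3.0
tcp_pos: [543.6, -69.8, 95.6]
tool_rot: [[0.253, 0.967, -0.001], [0.967, -0.253, 0.0], [0.0, -0.001, -1.0]]
ft_force: [0.3, -0.6, 0.4]
gripper_width: -0.003
grip_force: 0.0
```

```bash
python3 -m handwheel '[[[0,0,-0.003],0],[[0,0,-0.005],0],[[0,0,-0.007],0],[[0,0,-0.007],0]]'; python3 -c "
from h import *
cv2.imwrite('pics/s1.png',cv2.resize(np.array(grab_frame('scene')['pixels'])[165:265,120:270,::-1],None,fx=5,fy=5))"
```

```text
time_s: 3.4
tcp_pos: [544.2, -70.1, 89.9]
tool_rot: [[0.253, 0.967, -0.0], [0.967, -0.253, -0.0], [-0.0, -0.0, -1.0]]
ft_force: [-1.2, 0.4, 4.4]
gripper_width: -0.005
grip_force: 2.1
```

View pics/s1.png

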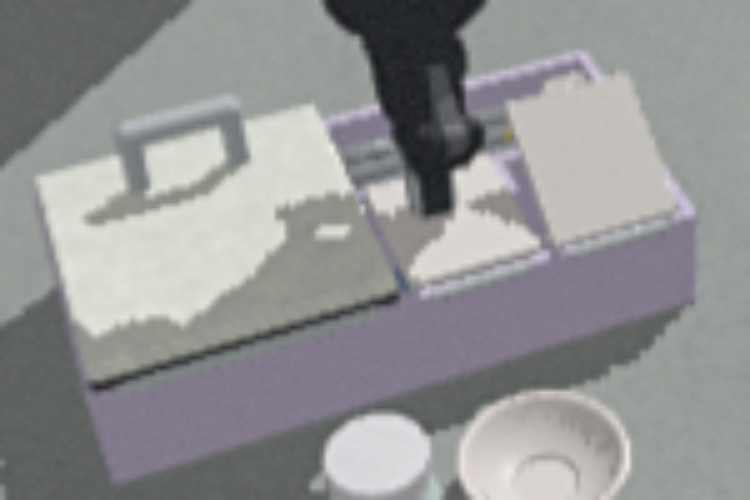

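The fingertip at (430,210) is on cover a, which is nearly flat, and the force has started to rise at the catch. I'll push further.

```bash
for i in 1 2 3; do python3 -m handwheel '[[[0,0,-0.001],0],[[0,0,-0.002],0],[[0,0,-0.002],0]]' | egrep 'tcp_pos|ft_f'; done
```

```text
tcp_pos: [544.3, -70.1, 89.5]
ft_force: [-6.4, 1.8, 12.5]
tcp_pos: [544.4, -70.1, 89.1]
ft_force: [-9.8, 1.5, 22.1]
tcp_pos: [544.5, -70.2, 88.7]
ft_force: [-14.2, 4.0, 29.6]
```

About 30 N with no further travel, and the tip is at the shut height of 64 to 65 mm, so cover a is past its catch. Next is cover b.

```bash
python3 -m handwheel '[[[0,0,0.04],0],[[0,0,0.075],0],[[0.009,0.036,0.075],0],[[0.018,0.072,0.075],0],[[0.018,0.072,0.06],0],[[0.018,0.072,0.05],0],[[0.018,0.072,0.044],0],[[0.018,0.072,0.038],0]]'
python3 -m handwheel '[[[0,0,-0.006],0],[[0,0,-0.012],0],[[0,0,-0.018],0],[[0,0,-0.023],0],[[0,0,-0.027],0],[[0,0,-0.030],0],[[0,0,-0.032],0],[[0,0,-0.032],0]]'
python3 -m handwheel '[[[0,0,-0.002],0],[[0,0,-0.003],0],[[0,0,-0.003],0]]' | egrep 'tcp_pos|ft_f'
```

```text
time_s: 5.15
tcp_pos: [561.4, 1.2, 120.0]
tool_rot: [[0.254, 0.967, -0.002], [0.967, -0.254, 0.0], [-0.0, -0.002, -1.0]]
ft_force: [-0.4, 1.0, 0.1]
gripper_width: -0.003
grip_force: 0.1
time_s: 5.95
tcp_pos: [562.0, 2.0, 89.9]
tool_rot: [[0.253, 0.967, -0.001], [0.967, -0.253, -0.0], [-0.0, -0.001, -1.0]]
ft_force: [-2.0, 0.5, 4.3]
gripper_width: 0.001
grip_force: 2.0
tcp_pos: [562.2, 2.0, 89.3]
ft_force: [-8.9, 1.3, 17.3]
```

```bash
python3 -m handwheel '[[[0,0,-0.002],0],[[0,0,-0.002],0]]' | egrep 'tcp_pos|ft_f'
python3 -m handwheel '[[[0,0,0.04],0],[[0,0,0.085],0],[[-0.02,-0.03,0.1],0],[[-0.045,-0.064,0.1],0],[[-0.07,-0.1,0.1],0],[[-0.095,-0.135,0.1],0],[[-0.11,-0.156,0.1],0],[[-0.11,-0.156,0.1],0]]'
python3 - <<'E'
from h import *
import cv2
s=grab_frame('scene');t=grab_frame('top')
a=np.array(s['pixels'])[165:265,120:270,::-1];b=np.array(t['pixels'])[175:285,225:380,::-1]
cv2.imwrite('pics/s2.png',np.hstack([cv2.resize(a,(400,300)),cv2.resize(b,(400,300))]))
E
```

```text
tcp_pos: [562.3, 2.1, 88.9]
ft_force: [-12.6, 0.3, 23.9]
time_s: 7.25
tcp_pos: [450.8, -156.0, 184.3]
tool_rot: [[0.257, 0.966, 0.001], [0.966, -0.257, -0.001], [-0.001, 0.001, -1.0]]
ft_force: [-0.5, 0.2, 0.2]
gripper_width: -0.002
grip_force: 0.0
```

View pics/s2.png

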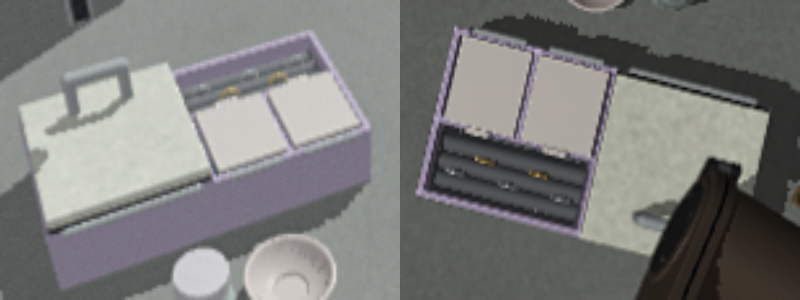

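Both covers look flat and shut, at (240,130) and (315,105) in the left half. Before descending I'll check the gripper over the handle.

```bash
python3 -m handwheel '[[[0,0,0],0],[[0,0,-0.01],0],[[0,0,-0.02],0],[[0,0,-0.02],0]]' 1 60
python3 - <<'E'
from h import *
s=grab_frame('scene');w=grab_frame('wrist')
for P in[(451,-156,140),(452,-154,111)]:
    p=proj(s,P);print("scene",p,((p-[90,100])*4).round(),"wrist",proj(w,P))
for P in[(460,-123.2,105),(442.9,-184.9,105)]: print("wrist",proj(w,P))
a=np.array(s['pixels'])[100:250,90:190,::-1]
cv2.imwrite('pics/s3.png',np.hstack([cv2.resize(a,(300,450)),cv2.resize(np.array(w['pixels'])[:,:,::-1],(500,450))]))
E
```

```text
time_s: 7.75
tcp_pos: [451.0, -152.7, 161.8]
tool_rot: [[0.252, 0.968, -0.004], [0.968, -0.252, 0.002], [0.001, -0.005, -1.0]]
ft_force: [-1.0, 0.5, 0.2]
gripper_width: 0.68
grip_force: 0.0
scene [151.52037982 178.23861973] [246. 313.] wrist [263.80510202 255.78819738]
scene [154.70809746 187.62565501] [259. 351.] wrist [264.34521859 227.32377277]
wrist [264.39055173 166.66868816]
wrist [262.33642167 275.22276354]
```

View pics/s3.png

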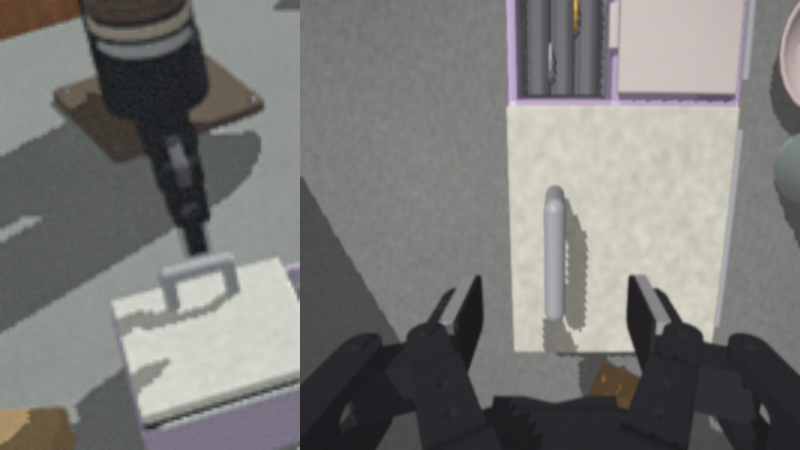

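The wrist view shows the bar between the open fingers at x≈555 and y from 187 to 318, about 3 mm towards the covers from my estimate. I'll descend with a 1 mm correction.

```bash
python3 -m handwheel '[[[0,0.001,-0.02],0],[[0,0.001,-0.035],0],[[0,0.001,-0.045],0],[[0,0.001,-0.052],0],[[0,0.001,-0.052],0],[[0,0.001,-0.052],0]]'
```

```text
time_s: 8.45
tcp_pos: [452.3, -153.2, 112.8]
tool_rot: [[0.253, 0.967, 0.001], [0.967, -0.253, -0.0], [-0.0, 0.001, -1.0]]
ft_force: [0.9, -0.8, 0.0]
gripper_width: 0.998
grip_force: 0.0
```

```bash
python3 -m handwheel '[[[0,0.001,-0.001],0],[[0,0.001,-0.001],0],[[0,0.001,-0.001],0],[[0,0.001,-0.001],0],[[0,0.001,-0.001],0],[[0,0.001,-0.001],0],[[0,0.001,-0.001],0],[[0,0.001,-0.001],0]]' 0 60
```

```text
time_s: 9.25
tcp_pos: [451.5, -151.9, 111.6]
tool_rot: [[0.253, 0.967, -0.002], [0.967, -0.253, 0.0], [-0.0, -0.002, -1.0]]
ft_force: [-4.1, 0.9, 4.8]
gripper_width: 0.115
grip_force: 58.5
```

Opening 0.115 with a 58 N grip means the bar is held. I'll pull gently along its arc.

```bash
python3 -m handwheel '[[[0.0004,0,0.001],0],[[0.0008,0,0.002],0],[[0.001,0,0.003],0],[[0.0015,0,0.004],0],[[0.0015,0,0.004],0]]'; python3 -m handwheel '[[[0.0004,0,0.001],0],[[0.0008,0,0.002],0],[[0.001,0,0.003],0],[[0.001,0,0.003],0]]'
```

```text
time_s: 9.75
tcp_pos: [452.4, -152.0, 113.8]
tool_rot: [[0.253, 0.967, -0.003], [0.967, -0.253, 0.0], [-0.001, -0.003, -1.0]]
ft_force: [-2.8, -5.2, -8.0]
gripper_width: 0.115
grip_force: 58.6
time_s: 10.15
tcp_pos: [454.0, -152.4, 117.9]
tool_rot: [[0.253, 0.967, -0.002], [0.967, -0.253, -0.001], [-0.001, -0.001, -1.0]]
ft_force: [-2.6, -4.7, -4.2]
gripper_width: 0.114
grip_force: 59.1
```

The seal has let go, since the force dropped at 6 mm. I'll raise it to about 14 mm at the handle (about 0.125 rad).

```bash
python3 -m handwheel '[[[0.0006,-0.0002,0.0015],0],[[0.0012,-0.0004,0.003],0],[[0.0018,-0.0006,0.0045],0],[[0.0024,-0.0008,0.006],0],[[0.003,-0.001,0.0075],0],[[0.003,-0.001,0.0075],0],[[0.003,-0.001,0.0075],0],[[0.003,-0.001,0.0075],0]]'
python3 - <<'E'
from h import *
s=grab_frame('scene')
cv2.imwrite('pics/s4.png',cv2.resize(np.array(s['pixels'])[165:265,120:270,::-1],(750,500)))
E
```

```text
time_s: 10.95
tcp_pos: [457.8, -153.4, 126.2]
tool_rot: [[0.253, 0.967, 0.001], [0.967, -0.253, -0.001], [-0.001, 0.001, -1.0]]
ft_force: [-2.5, -4.7, -3.5]
gripper_width: 0.112
grip_force: 58.6
```

View pics/s4.png

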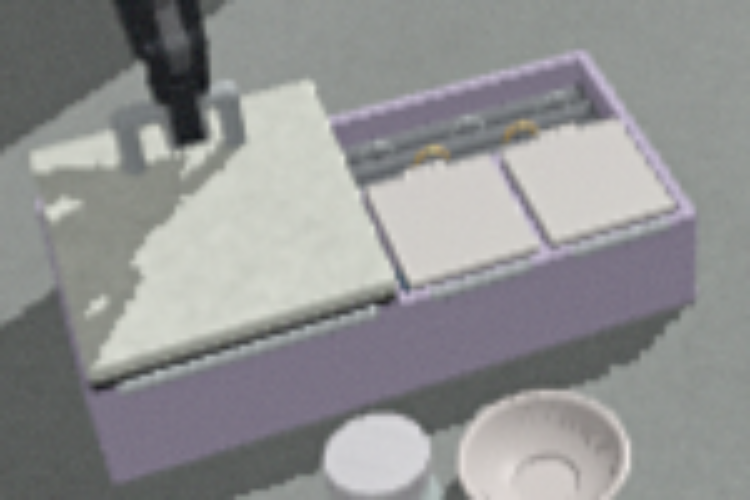

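The gripper holds the bar, and the lid's front corner moved from (312,104) to (312,80), which fits about 18 mm of lift. Both covers are flat, so I'm handing in.

```bash
python3 -c "
from rig import *
print(job_done())"
```

```text
the job is handed in; nothing more can be done
None
```

I handed the job in with both bead covers pressed shut and the big lid free of its seal, still held by its handle about 18 mm open at the front edge; the hand-in call returned no verdict, and no move came near the dish, jar or box.

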